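# Build a disc-thyristor sandwich in the test clamp

## Robot

A 6-joint arm with a two-finger parallel gripper is mounted at the origin on the work surface. World frame = base frame: x ahead of the robot, y to its left, z up, the work surface at z = 0. Lengths are in m, angles in rad, forces in N, time in s.
With the tool pointing down it reaches from about 0.35 to 0.85 m from the base axis. Payload 8.1 kg.
Tool frame: the origin (TCP) lies at the very end of the fingers, on their centre line; the grasp point (between the pads) lies 19 mm behind it; z points along the fingers, y is the line along which they close (so a half turn about z gives the same grasp; the last joint's range is limited). The gripper opens to 93 mm and grips with 3 to 60 N. Pads are 15 mm wide; open, the fingers measure 128 mm over their backs; the gripper's body (75 mm by 188 mm) begins 65 mm behind the grasp point.
Start: joints at [1.078, 0.13, 1.488, -0, 1.523, -0.085], TCP at [0.238, 0.551, 0.219] pointing down, gripper open.
Joint ranges: [-2.96, 2.96], [-0.89, 2.26], [0.02, 2.5], [-1.34, 4.48], [0, 2.73], [-2.66, 2.66]. Speed limits (rad/s): [2.39, 2.39, 2.79, 3.14, 3.14, 3.14].

## Interface

Orientations are given as a rotation vector (axis times angle).
In Python, from plant import robot gives the robot as it stands. The module is installed in compiled form; this text tells all that it offers.
- The arm moves only by the tool play_rows, never from a script. Its argument "increments" is text: rows parted by semicolons, each of 5 numbers parted by spaces: the shift along the tool's x, y, z in mm, then the turn about the tool's z in degrees, then the closure, from -1 (fully open) to 1 (shut). In form: dx dy dz yaw claw; .... A call has 1 to 20 rows; each row is the pose to reach, as a shift and turn from the pose commanded when the call began, along the tool's axes at that moment; what a row does not reach only later rows make up. A row lasts 1/10 s, in which the tool goes at most 50 mm and 8.59 degrees, less where a joint would pass 70% of its speed; a pose out of reach is approached as far as the arm can. A call with a gripper value outside its range is refused whole. The fingers move at their own pace and stop on an object; "force" is the grip in N (left out, the last holds). Time passes only in rows, so rows that repeat a pose let the fingers close. It gives the time, the measured TCP pose, the force, the opening and the grip force at its end, in the units of the state.
- robot.read_state(): the state, without advancing time (a new reading comes with each control period).
- robot.read_camera(name): name is "side" or "top"; returns the picture (400x640x3 uint8, blue, green, red); there is no depth.
- robot.calibration(name): a dict with "vertical_fov" (degrees; the focal length in pixels is half the picture's height over the tangent of half this angle, whatever the lens; pixels are square), "cx", "cy" (the principal point, pixels), "D" ([k1, k2, p1, p2, k3] as OpenCV has them; the pictures are not rectified), "rvec" (rotation vector, rad) and "tvec" (3), from world to camera coordinates, as OpenCV has them. Camera axes: x right, y down, z forward; pixel columns grow to the right and rows downward; lengths in m; the calibration is good to about 2 mm. A picture is of the moment at which its call begins. calibration takes no time and is no camera call.
- robot.close_job(): hands the job in; it is judged then, once.
Trained networks look in the newest picture that a camera, given by its name, has taken for a name from the list of things; names that differ only in an ending like _2 or _b are one class to them, and where a whole thing is asked for, a point or a joint stands for the part that bears it (a point fixed in the world has none). Each returns a list of dicts, best first, with "conf" (0 to 1); they miss things now and then, are a little off and sometimes report something else, mostly with a low value. They report only what shows in the picture. A call takes as long as a camera call.
- robot.recognise(camera, query): "centre" ([x, y, z] in m, in world coordinates, good to about 4 mm: the middle of the surface that is visible of it).
- robot.regions_of(camera, query): "pixels" (400x640 bool, what is visible of it).
- robot.landmark_of(camera, query): "centre" ([x, y, z] in m, in world coordinates, good to about 4 mm: a listed point, or the origin of a listed thing).
The state is a dict: "t": time; "q": joint angles; "dq": joint speeds; "joint_torque": joint torques, N m; "tool_pos": TCP position; "orientation": TCP orientation; "force": force on the tool from outside, world axes, zero at the start; "wrist_torque": the same for the moment, N m; "opening": finger opening in m; "gripper_force": force on a finger pad.
Only numpy, scipy, OpenCV 4.12 (cv2) and the standard library are available. Lean on these libraries where they do the work, as an engineer would, in place of code of your own. Each camera call takes 0.05 s, during which the arm holds its last target. There are 200 camera calls.

## Task

Build the power-device sandwich in the toggle-clamp test fixture, from the bottom up: the wide copper bar on the cold plate with its holed end on the short standoff, the large ceramic disc device centred over the cold plate, the narrow copper bar on the disc with its holed end on the tall standoff, and the black insulating cap on top, centred above the disc. The clamp may stand open, half open or shut at the start: swing it open if it is in the way, and when the stack is complete close it fully so that its spindle presses on the cap. Leave the small spare disc out of it.

Things in the scene. Friction and masses are not known exactly. Their poses are not given: they have to be found in the camera images.
- fixture: Test fixture, fixed. Steel base 235 x 210 x 8 mm with an aluminium cold plate 84 (x) by 94 mm (y), flat top 24 mm above the bench. Origin: bench height, below the cold plate's centre; x points to the clamp, z up. The clamp's riser begins at x = 81 mm; the hold-down arm pivots at x = 100, height 100 mm and reaches back over the cold plate; with the handle fully back it stands upright, clear of it.
- short_post: Short round ribbed standoff insulator, red-brown with a brass top, 27 mm in diameter, fixed on the fixture's base 78 mm from the cold plate's centre along the fixture's +y or -y (either side). Top 23.5 mm above the bench, level with the cold plate. Origin: centre of its underside, 8 mm above the bench.
- tall_post: Tall round ribbed standoff insulator, same look and diameter, on the opposite side of the cold plate, 78 mm from its centre. Top 53.5 mm above the bench. Origin: centre of its underside, 8 mm above the bench.
- wide_bar: Loose wide copper bar, 120 x 56 x 8 mm, about 0.48 kg, lying flat. Origin: centre of its underside. x runs along its length to the end with the dark bolt hole, z up. Hole at x = +44 mm; contact land (round brass-coloured patch) at x = -34 mm, which belongs over the cold plate's centre: 78 mm apart, as cold-plate centre and standoff.
- narrow_bar: Loose narrow copper bar, 120 x 36 x 8 mm, 0.31 kg, lying flat. Same origin, axes, hole (x = +44 mm) and land (x = -34 mm, belongs over the disc's centre) as the wide bar.
- disc_device: Loose disc power device: white ceramic disc 56 mm in diameter, 22 mm high overall, with steel poles 38 mm in diameter standing 3 mm proud at top and bottom; about 0.18 kg, same both ways up. Origin: centre of its underside. (The like disc of 38 mm diameter, 14 mm high, is a spare with no part in the job.)
- cap: Loose black insulating pressure cap, 44 mm in diameter, 18 mm high (side straight up to 14 mm, then bevelled), with a small steel disc in its top; about 60 g. Origin: centre of its underside.
- clamp (a joint): Toggle clamp's handle angle: 0 = clamped (handle upright, arm level), growing as the handle swings away from the cold plate (to fixture +x) up to the stop at 1.2 rad (open, arm upright). Starts anywhere in 0 to 1.2; stays where left (friction, some 7 to 12 N at the crossbar). Its axis runs along the fixture's y at x = 135 mm, 112 mm above the bench. The arm turns 1.5 times as far.
- clamp_grip (a point): Point on the handle's crossbar. The handle is a T: a 10 mm stem and, 90 mm from the handle's axis, a red crossbar 14 mm in diameter, 96 mm long, along the fixture's y. This point is on its centre line, 29 mm to the +y side of the stem: 202 mm above the bench at fixture x = 135 mm when clamped, 145 mm at x = 219 mm when open. Jaws closing along the fixture's x take it from above beside the stem.
- spindle: Sprung spindle with a round black rubber tip 18 mm in diameter at the end of the hold-down arm, 100 mm from its pivot. Origin: centre of the tip's underside. With the clamp shut it is over the cold plate's centre, 76 mm above the bench; a complete stack (80 mm) pushes it in 4 mm, about 2.8 N.

How it is judged:
On the way, in this order (a step that is already met when the one before it is completed fails the run):
1. the wide bar lies on the cold plate and the short standoff, let go (x of fixture in the frame of wide_bar between -0.046 and -0.022 m and y of fixture in the frame of wide_bar between -0.012 and 0.012 m and x of short_post in the frame of wide_bar between 0.032 and 0.056 m and y of short_post in the frame of wide_bar between -0.012 and 0.012 m and z of wide_bar in the frame of fixture between 0.021 and 0.027 m and angle between wide_bar's own z axis and vertical below 0.06 rad and contact force between the fingers and wide_bar below 0.3 N), for 0.2 s.
2. the disc device stands centred on the wide bar, let go (horizontal distance between disc_device and fixture below 0.01 m and z of disc_device in the frame of fixture between 0.029 and 0.035 m and angle between disc_device's own z axis and vertical below 0.08 rad and contact force between the fingers and disc_device below 0.3 N), for 0.2 s.
3. the narrow bar lies on the disc device and the tall standoff, let go (x of fixture in the frame of narrow_bar between -0.046 and -0.022 m and y of fixture in the frame of narrow_bar between -0.012 and 0.012 m and x of tall_post in the frame of narrow_bar between 0.032 and 0.056 m and y of tall_post in the frame of narrow_bar between -0.012 and 0.012 m and z of narrow_bar in the frame of fixture between 0.051 and 0.057 m and angle between narrow_bar's own z axis and vertical below 0.06 rad and contact force between the fingers and narrow_bar below 0.3 N), for 0.2 s.
4. the cap stands centred on the narrow bar, let go (horizontal distance between cap and fixture below 0.01 m and z of cap in the frame of fixture between 0.059 and 0.065 m and angle between cap's own z axis and vertical below 0.08 rad and contact force between the fingers and cap below 0.3 N), for 0.2 s.
At the end, for the whole second after the job is handed in: Wide bar, disc device, narrow bar, cap stacked on the cold plate, heights to 3 mm; disc and cap centred to 10 mm; each bar's land on the cold plate's centre and its hole on its standoff to 12 mm; clamp handle home (below 0.06 rad), spindle pressing the cap over 1 N; all released, at rest (x of fixture in the frame of wide_bar between -0.046 and -0.022 m and y of fixture in the frame of wide_bar between -0.012 and 0.012 m and x of short_post in the frame of wide_bar between 0.032 and 0.056 m and y of short_post in the frame of wide_bar between -0.012 and 0.012 m and z of wide_bar in the frame of fixture between 0.021 and 0.027 m and angle between each of wide_bar, narrow_bar's own z axis and vertical below 0.06 rad and linear speed of each of wide_bar, disc_device, narrow_bar, cap below 0.01 m/s and angular speed of each of wide_bar, disc_device, narrow_bar, cap below 0.1 rad/s and horizontal distance between each of disc_device, cap and fixture below 0.01 m and z of disc_device in the frame of fixture between 0.029 and 0.035 m and angle between each of disc_device, cap's own z axis and vertical below 0.08 rad and x of fixture in the frame of narrow_bar between -0.046 and -0.022 m and y of fixture in the frame of narrow_bar between -0.012 and 0.012 m and x of tall_post in the frame of narrow_bar between 0.032 and 0.056 m and y of tall_post in the frame of narrow_bar between -0.012 and 0.012 m and z of narrow_bar in the frame of fixture between 0.051 and 0.057 m and z of cap in the frame of fixture between 0.059 and 0.065 m and value of joint clamp below 0.06 rad and contact force between spindle and cap above 1 N); the robot touches nothing.
It also fails if it takes over 144 s, if anything falls off the work surface, if the arm or the gripper's body presses on something with over 40 N, if the wrist force passes 120 N, or if a joint passes its speed limit or range.

## Working session

There is one attempt and no reset: what is moved stays moved. The work goes in short steps, Python scripts to look and compute and a tool call to move; the robot and the scene stay as the last step left them, time stands still between calls to the robot, and variables do not carry over. Pictures are saved under pics/ and viewed, at most 14 in all, crops included, and the job is handed in when it is done.

Besides the shell and the picture viewer there is one more tool, called after "Call:" by a JSON object that holds its "op" and its "data", one argument or row to a line. play_rows: Moves the arm, as the interface text tells. Its arguments: {"type":"object","properties":{"increments":{"type":"string"},"force":{"type":"number"}},"required":["increments"]}

```bash
mkdir -p pics
cat > h.py <<'E'
import numpy as np, cv2
from plant import robot
from scipy.spatial.transform import Rotation as R
def K(n):
    c=robot.calibration(n); f=200/np.tan(np.radians(c["vertical_fov"])/2)
    return np.array([[f,0,c["cx"]],[0,f,c["cy"]],[0,0,1]]),np.array(c["D"],float),np.array(c["rvec"],float),np.array(c["tvec"],float)
def ray(n,uv,z):
    """pixels -> world points on plane z"""
    k,D,r,t=K(n); M=R.from_rotvec(r).as_matrix()
    p=cv2.undistortPoints(np.array(uv,float).reshape(-1,1,2),k,D).reshape(-1,2)
    d=np.c_[p,np.ones(len(p))]@M; o=-M.T@t
    return o+d*((z-o[2])/d[:,2])[:,None]
def proj(n,X):
    k,D,r,t=K(n); return cv2.projectPoints(np.array(X,float).reshape(-1,1,3),r,t,k,D)[0].reshape(-1,2)
E
python3 - <<'E'
from h import *
np.set_printoptions(precision=4,suppress=True)
for n in("top","side"):
    cv2.imwrite(f"pics/{n}0.png",robot.read_camera(n))
    c=robot.calibration(n); M=R.from_rotvec(c["rvec"]).as_matrix(); print(n,c["vertical_fov"],-M.T@np.array(c["tvec"]),M[2])
    for q in "fixture short_post tall_post wide_bar narrow_bar disc_device cap clamp_grip spindle".split():
        print(n,q,[(np.round(d["centre"],3).tolist(),round(d["conf"],2)) for d in robot.landmark_of(n,q)[:2]])
s=robot.read_state();print(s["t"],s["tool_pos"],s["orientation"],R.from_rotvec(s["orientation"]).as_matrix())
E
```

```text
top 55.01919095481557 [0.4551 0.0008 1.1143] [ 0.1051  0.0051 -0.9944]
top fixture [([0.558, 0.099, -0.001], 0.65), ([0.458, -0.112, 0.001], 0.24)]
top short_post [([0.485, 0.086, 0.008], 0.52)]
top tall_post [([0.635, 0.108, 0.009], 0.6)]
top wide_bar [([0.46, -0.116, 0.001], 0.9)]
top narrow_bar [([0.634, -0.118, -0.0], 0.78)]
top disc_device [([0.444, -0.314, -0.0], 0.81)]
top cap [([0.605, -0.313, -0.004], 0.46)]
top clamp_grip [([0.504, 0.237, 0.2], 0.73)]
top spindle [([0.636, -0.117, -0.0], 0.39)]
side 52.033983540397486 [ 0.1578 -0.4844  0.6812] [ 0.4595  0.5896 -0.6642]
side fixture [([0.556, 0.093, 0.003], 0.86)]
side short_post [([0.476, 0.087, 0.008], 0.67)]
side tall_post [([0.634, 0.113, 0.006], 0.74)]
side wide_bar [([0.458, -0.112, 0.001], 0.77)]
side narrow_bar [([0.632, -0.114, -0.001], 0.96)]
side disc_device [([0.444, -0.316, -0.002], 0.74)]
side cap [([0.605, -0.32, 0.001], 0.85)]
side clamp_grip [([0.503, 0.238, 0.203], 0.77)]
side spindle [([0.556, 0.096, 0.098], 0.54)]
1.0 [0.238  0.5508 0.2186] [0.6362 3.0765 0.    ] [[-0.918   0.3966  0.    ]
 [ 0.3966  0.918   0.    ]
 [ 0.      0.     -1.    ]]
```

View pics/top0.png

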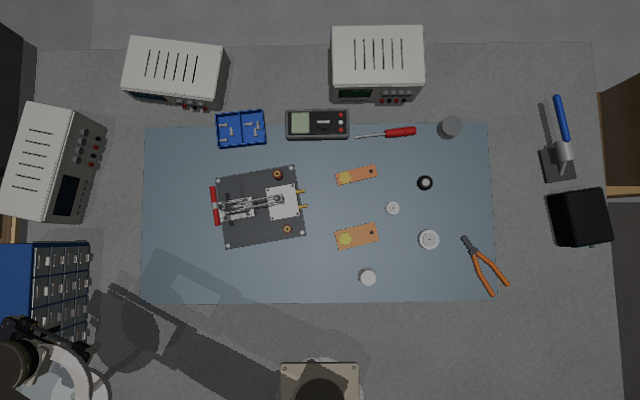

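View pics/side0.png

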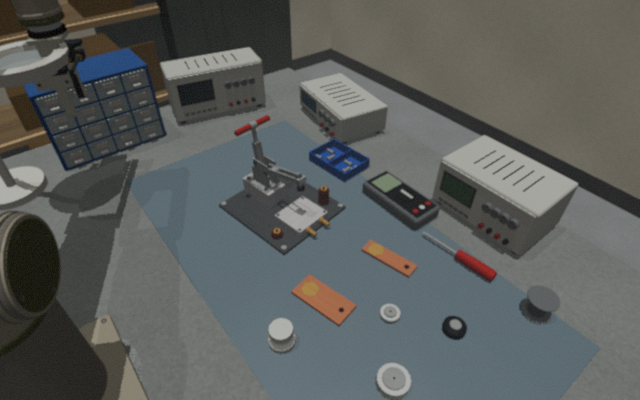

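The fixture's x points roughly along world +y. The clamp is nearly shut, with its spindle about 98 mm high, so it has to be opened. The bars sit at about (357,175) and (357,236) in the top picture, with their holes to the right. Next I'll refine these with masks.

```bash
cat > m.py <<'E'
from h import *
def mask(n,q):
    d=robot.regions_of(n,q); return d[0]["pixels"] if d else None
def rect(n,q,z):
    m=mask(n,q).astype(np.uint8); c=max(cv2.findContours(m,0,1)[0],key=cv2.contourArea).reshape(-1,2)
    P=ray(n,c,z)[:,:2]; return P,cv2.minAreaRect((P*1000).astype(np.float32))
E
python3 - <<'E'
from m import *
np.set_printoptions(precision=4,suppress=True)
for n in("top","side"):
    robot.read_camera(n)
    for q,z in (("wide_bar",.008),("narrow_bar",.008)):
        P,r=rect(n,q,z); print(n,q,r)
    for q,z in (("disc_device",.011),("cap",.009)):
        P,r=rect(n,q,z); print(n,q,cv2.minEnclosingCircle((P*1000).astype(np.float32)),P.mean(0))
    for q,z in (("short_post",.0235),("tall_post",.0535)):
        print(n,q,[(np.round(d["centre"],4).tolist(),round(d["conf"],2)) for d in robot.recognise(n,q)[:1]])
A=np.array([.0,0]); c=np.array([.557,.096]); th=np.radians(98.6); x=np.array([np.cos(th),np.sin(th)]); y=np.array([-x[1],x[0]])
def W(a,b,z): return np.r_[c+a*x+b*y,z]
im=cv2.imread("pics/top0.png")
pts=[W(a,b,.024) for a,b in((-.042,-.047),(.042,-.047),(.042,.047),(-.042,.047))]
p=proj("top",pts); s=5; x0,y0=200,155
cr=cv2.resize(im[y0:y0+105,x0:x0+120],None,fx=s,fy=s,interpolation=cv2.INTER_CUBIC)
f=lambda q:tuple(np.int32((q-[x0,y0]+.5)*s))
for i in range(4): cv2.line(cr,f(p[i]),f(p[(i+1)%4]),(0,255,0),1)
for v in (W(0,.078,.0235),W(0,-.078,.0535)): cv2.circle(cr,f(proj("top",[v])[0]),4,(255,0,255),-1)
cv2.imwrite("pics/fx.png",cr)
E
```

```text
top wide_bar ((459.0394287109375, -112.90934753417969), (56.626190185546875, 118.58312225341797), 13.096961975097656)
top narrow_bar ((636.8955078125, -116.63969421386719), (38.96595764160156, 122.70928955078125), 11.983327865600586)
top disc_device ((446.9134216308594, -317.2375793457031), 29.584056854248047) [ 0.4474 -0.3171]
top cap ((609.260009765625, -314.4112854003906), 22.19981575012207) [ 0.6093 -0.3143]
top short_post [([0.484, 0.0836, 0.0192], 0.55)]
top tall_post [([0.6298, 0.1081, 0.0508], 0.5)]
side wide_bar ((455.6686706542969, -113.46798706054688), (62.68796157836914, 125.83938598632812), 14.346272468566895)
side narrow_bar ((633.005615234375, -117.43106079101562), (42.7333869934082, 120.67169952392578), 13.499200820922852)
side disc_device ((443.8016052246094, -316.288818359375), 30.961109161376953) [ 0.4435 -0.3165]
side cap ((607.1187744140625, -313.8660583496094), 25.206083297729492) [ 0.6066 -0.3135]
side short_post [([0.4737, 0.0773, 0.0208], 0.66)]
side tall_post [([0.5536, 0.0919, 0.1081], 0.62)]
```

View pics/fx.png

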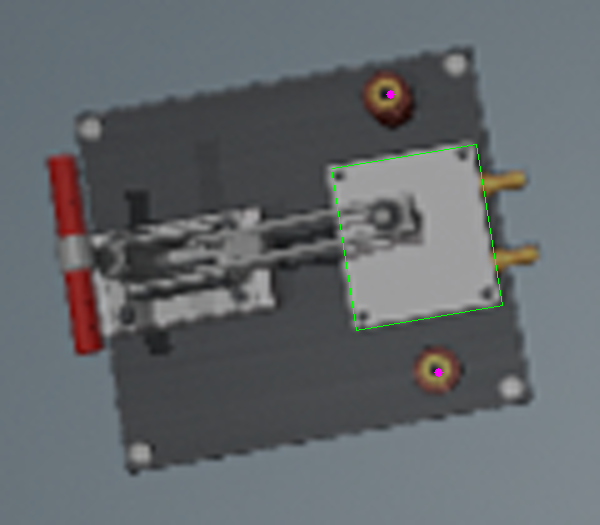

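Call:
{"op": "play_rows", "data": {
  "increments": "0 0 -45 0 -0.2; -369 -182 -45 -32 -0.2; -369 -182 -45 -32 -0.2; -369 -182 -45 -32 -0.2; -369 -182 -45 -32 -0.2; -369 -182 -45 -32 -0.2; -369 -182 -45 -32 -0.2; -369 -182 -45 -32 -0.2; -369 -182 -45 -32 -0.2; -369 -182 -45 -32 -0.2; -369 -182 -45 -32 -0.2; -369 -182 -45 -32 -0.2; -369 -182 -45 -32 -0.2",
  "force": 25
}}

```text
t: 3.0
tool_pos: [0.5039, 0.2383, 0.2637]
orientation: [0.238, -3.132, -0.001]
force: [-0.4, 0.0, -0.4]
opening: 0.056
gripper_force: 0.0
```

```bash
cat >> h.py <<'E'
C=np.array([.5565,.096]); TH=98.6
XF=np.array([np.cos(np.radians(TH)),np.sin(np.radians(TH))]); YF=np.array([-XF[1],XF[0]])
def W(a,b,z): return np.r_[C+a*XF+b*YF,z]
def go(P,ang=None):
    """delta in tool axes mm and yaw deg to reach TCP P with tool y at world angle ang"""
    s=robot.read_state(); M=R.from_rotvec(s["orientation"]).as_matrix()
    d=M.T@(np.array(P)-s["tool_pos"])*1000; cur=np.degrees(np.arctan2(M[1,1],M[0,1]))
    yaw=0 if ang is None else -((ang-cur+180)%360-180)
    print("t",round(s["t"],2),"pos",np.round(s["tool_pos"],4),"ang",round(cur,1),"open",round(s["opening"],4),"F",np.round(s["force"],1),"grip",round(s["gripper_force"],1),"-> go",np.round(d,1),"yaw",round(yaw,1),"q",np.round(s["q"],2))
E
python3 - <<'E'
from h import *
go(W(.1478,.030,.185),98.6)
im=robot.read_camera("side"); cv2.imwrite("pics/s1.png",cv2.resize(im[60:260,180:380],None,fx=3,fy=3))
print(ray("top",[(370,229),(345,239),(371,171),(346,177)],.008))
E
```

```text
t 3.0 pos [0.5039 0.2383 0.2637] ang 98.7 open 0.056 F [-0.4  0.  -0.4] grip 0.0 -> go [-0.8 -0.8 78.7] yaw 0.1 q [ 0.35  0.    1.54  0.    1.6  -1.37]
[[ 0.47666178 -0.15238324  0.008     ]
 [ 0.44914665 -0.08004445  0.008     ]
 [ 0.64511253 -0.16018787  0.008     ]
 [ 0.62849843 -0.0869302   0.008     ]]
```

View pics/s1.png

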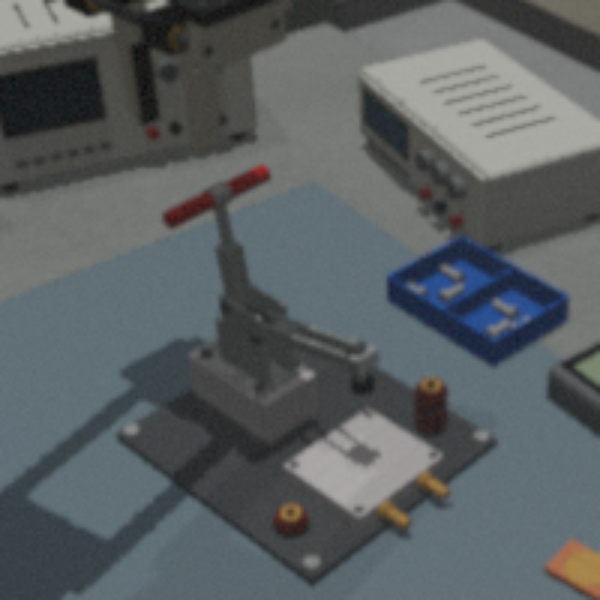

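Run:
```python
from h import *
s=robot.read_state(); p=proj("side",[s["tool_pos"],W(.1478,.03,.201),W(.1478,-.019+.0,.201),W(.1478,.048,.201),W(.1478,-.048,.201)])
print((p-[180,60])*3)
im=robot.read_camera("side"); cv2.imwrite("pics/s2.png",cv2.resize(im[0:200,140:390],None,fx=3,fy=3))
```

```text
[[175.06277073 134.5281799 ]
 [187.58048975 211.30768798]
 [238.51628438 186.3886367 ]
 [168.12975481 220.84077512]
 [267.34031958 172.31617457]]
```

View pics/s2.png

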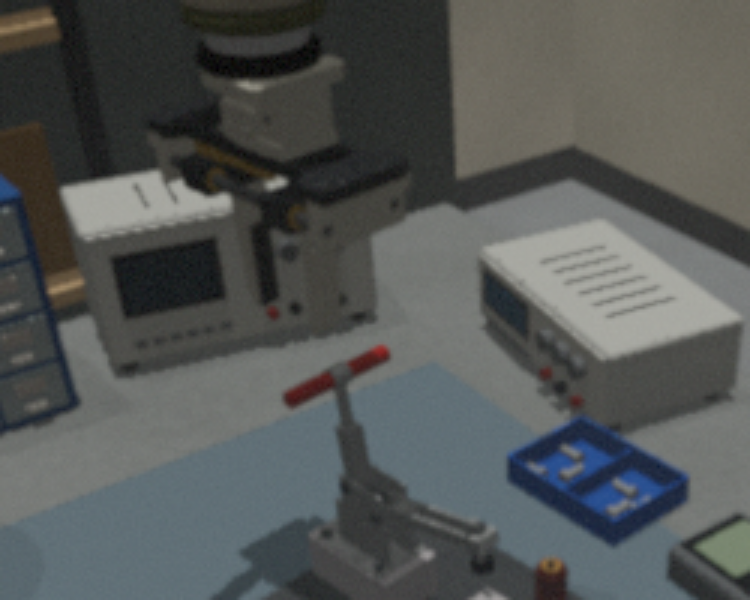

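The picture shows the red crossbar where the model predicts it (handle about 0.14 rad), with the gripper above it near (295,314). I'll go down and grip.

Call:
{"op": "play_rows", "data": {
  "increments": "-1 -1 40 0 -0.2; -1 -1 79 0 -0.2; -1 -1 79 0 -0.2; -1 -1 79 0 1; -1 -1 79 0 1; -1 -1 79 0 1; -1 -1 79 0 1; -1 -1 79 0 1; -1 -1 79 0 1",
  "force": 25
}}

```text
t: 4.0
tool_pos: [0.506, 0.2376, 0.1857]
orientation: [-0.237, 3.131, 0.003]
force: [-1.3, 1.2, 3.3]
opening: 0.0132
gripper_force: 25.0
```

Run:
```python
from h import *
go(W(.1478,.030,.185),98.6)
a0=.14
for a in np.linspace(a0,1.22,14)[1:]: print(np.round([0,90*(np.sin(a)-np.sin(a0)),-90*(np.cos(a)-np.cos(a0))]))
```

```text
t 4.0 pos [0.506  0.2376 0.1857] ang 98.6 open 0.0132 F [-1.3  1.2  3.3] grip 25.0 -> go [1.3 0.2 0.7] yaw 0.0 q [ 0.35  0.04  1.65  0.    1.46 -1.38]
[0. 7. 1.]
[ 0. 15.  3.]
[ 0. 22.  6.]
[ 0. 28.  9.]
[ 0. 35. 13.]
[ 0. 41. 17.]
[ 0. 47. 22.]
[ 0. 52. 27.]
[ 0. 57. 32.]
[ 0. 62. 38.]
[ 0. 66. 45.]
[ 0. 69. 51.]
[ 0. 72. 58.]
```

Call:
{"op": "play_rows", "data": {
  "increments": "0 7 1 0 1; 0 15 3 0 1; 0 22 6 0 1; 0 28 9 0 1; 0 35 13 0 1; 0 41 17 0 1; 0 47 22 0 1; 0 52 27 0 1; 0 57 32 0 1; 0 62 38 0 1; 0 66 45 0 1; 0 69 51 0 1; 0 72 57 0 1; 0 72 57 0 1; 0 72 57 0 1"
}}

```text
t: 5.5
tool_pos: [0.4947, 0.3075, 0.1272]
orientation: [0.236, -3.132, 0.001]
force: [0.8, -0.7, -3.5]
opening: 0.0131
gripper_force: 25.0
```

Run:
```python
from h import *
go(W(.219,.030,.129),98.6)
```

```text
t 5.5 pos [0.4947 0.3075 0.1272] ang 98.6 open 0.0131 F [ 0.8 -0.7 -3.5] grip 25.0 -> go [ 0.5  0.6 -1.8] yaw 0.0 q [ 0.47  0.14  1.64 -0.    1.36 -1.25]
```

Call:
{"op": "play_rows", "data": {
  "increments": "0 0 0 0 0; 0 0 0 0 -0.2; 0 0 0 0 -0.2; 0 0 -50 0 -0.2; 0 0 -100 0 -0.2; 0 0 -150 0 -0.2; 0 0 -200 0 -0.2; 0 0 -200 0 -0.5; 0 0 -200 0 -0.5"
}}

```text
t: 6.4
tool_pos: [0.4956, 0.3082, 0.3298]
orientation: [-0.236, 3.129, 0.003]
force: [-0.7, 0.3, -0.5]
opening: 0.0667
gripper_force: 0.0
```

Run:
```python
from m import *
im=robot.read_camera("top"); hsv=cv2.cvtColor(im,cv2.COLOR_BGR2HSV)
m=((hsv[...,0]>4)&(hsv[...,0]<28)&(hsv[...,1]>70)&(hsv[...,2]>60)).astype(np.uint8)
m=cv2.morphologyEx(m,cv2.MORPH_CLOSE,np.ones((7,7)))
for c in cv2.findContours(m,0,1)[0]:
    if cv2.contourArea(c)>300:
        P=(ray("top",c.reshape(-1,2),.006)[:,:2]*1000).astype(np.float32); print(c.reshape(-1,2).mean(0),cv2.minAreaRect(P), len(c))
        mm=np.zeros_like(m); cv2.drawContours(mm,[c],-1,1,-1); v,u=np.nonzero(mm); Q=ray("top",np.c_[u,v],.008)[:,:2]; e=np.linalg.eigh(np.cov(Q.T))[1][:,1]; print(Q.mean(0),np.degrees(np.arctan2(e[1],e[0])))
for q in("wide_bar","narrow_bar"):
    mm=mask("top",q); v,u=np.nonzero(mm); Q=ray("top",np.c_[u,v],.008)[:,:2]; e=np.linalg.eigh(np.cov(Q.T))[1][:,1]; print(q,Q.mean(0),np.degrees(np.arctan2(e[1],e[0])))
cv2.imwrite("pics/b.png",cv2.resize(im[150:262,200:400],None,fx=4,fy=4,interpolation=cv2.INTER_CUBIC))
go(W(.219,.030,.129),98.6)
```

```text
[488.18064516 273.22580645] ((350.66522216796875, -485.34149169921875), (128.75698852539062, 65.56566619873047), 31.445526123046875) 155
[ 0.35287397 -0.48135129] -146.5013332447097
[356.23478261 235.65217391] ((458.5455627441406, -112.2093276977539), (55.082725524902344, 119.04725646972656), 12.462462425231934) 115
[ 0.45830643 -0.11245785] 102.9380668729327
[355.97 174.41] ((635.8866577148438, -116.15189361572266), (36.297847747802734, 119.36634063720703), 12.873991012573242) 100
[ 0.63567173 -0.11574443] 103.01806627665341
[608.08118081 153.56088561] ((720.0379638671875, -893.5357055664062), (99.09139251708984, 311.0492858886719), 89.86447143554688) 271
[ 0.64734156 -0.87316721] -169.29987417733545
wide_bar [ 0.45893229 -0.11381802] 103.07167846009592
narrow_bar [ 0.63598831 -0.11417567] 101.78172818012901
t 6.55 pos [0.4941 0.3073 0.3253] ang 98.6 open 0.0695 F [-0.9 -0.2 -0.5] grip 0.0 -> go [ -0.7   0.9 196.3] yaw 0.0 q [ 0.47  0.07  1.36 -0.    1.71 -1.25]
```

View pics/b.png

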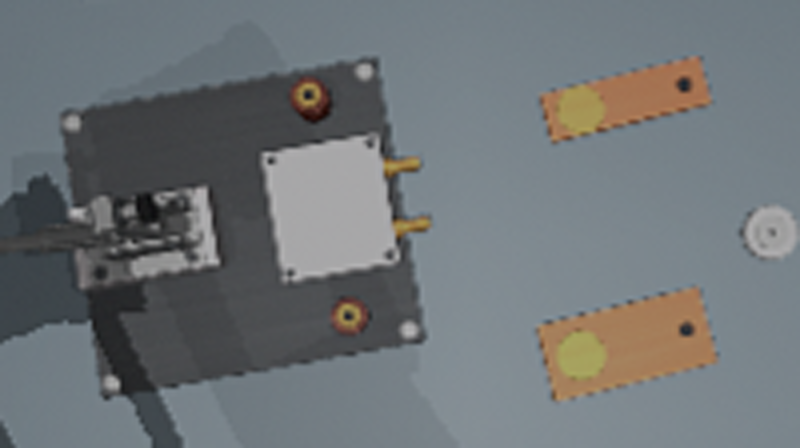

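Run:
```python
from h import *
go([.4617,-.1271,.06],13)
```

```text
t 6.55 pos [0.4941 0.3073 0.3253] ang 98.6 open 0.0695 F [-0.9 -0.2 -0.5] grip 0.0 -> go [  96.4 -424.4  266.1] yaw 85.6 q [ 0.47  0.07  1.36 -0.    1.71 -1.25]
```

Call:
{"op": "play_rows", "data": {
  "increments": "96 -424 0 86 -0.7; 96 -424 0 86 -0.7; 96 -424 0 86 -0.7; 96 -424 0 86 -0.7; 96 -424 0 86 -0.7; 96 -424 0 86 -0.7; 96 -424 0 86 -0.7; 96 -424 0 86 -0.7; 96 -424 266 86 -0.7; 96 -424 266 86 -0.7; 96 -424 266 86 -0.7; 96 -424 266 86 -0.7; 96 -424 266 86 -0.7; 96 -424 266 86 -0.7; 96 -424 266 86 -0.7; 96 -424 266 86 -0.7; 96 -424 266 86 -0.7",
  "force": 50
}}

```text
t: 8.25
tool_pos: [0.4647, -0.1261, 0.0632]
orientation: [1.962, 2.451, 0.001]
force: [-0.1, 0.1, 0.4]
opening: 0.0788
gripper_force: 0.0
```

Run:
```python
from h import *
go([.4617,-.1271,.003],13)
```

```text
t 8.25 pos [ 0.4647 -0.1261  0.0632] ang 12.6 open 0.0788 F [-0.1  0.1  0.4] grip 0.0 -> go [-0.2 -3.3 60.2] yaw -0.4 q [-0.37 -0.06  1.98  0.    1.22 -0.59]
```

Call:
{"op": "play_rows", "data": {
  "increments": "0 -2 30 0 -0.7; 0 -2 60 0 -0.7; 0 -2 60 0 -0.7; 0 -2 60 0 0; 0 -2 60 0 0.5; 0 -2 60 0 0.5; 0 -2 60 0 0.5; 0 -2 60 0 0.5; 0 -2 60 0 0.5; 0 -2 10 0 0.5; 0 -2 -40 0 0.5; 0 -2 -80 0 0.5; 0 -2 -80 0 0.5; 0 -2 -80 0 0.5",
  "force": 50
}}

```text
t: 9.65
tool_pos: [0.4619, -0.1264, 0.142]
orientation: [1.963, 2.451, 0.001]
force: [-1.2, 0.2, -5.3]
opening: 0.0549
gripper_force: 50.0
```

Run:
```python
from h import *
im=robot.read_camera("side"); cv2.imwrite("pics/g.png",cv2.resize(im[150:370,210:430],None,fx=2.5,fy=2.5))
go(W(0,.049,.026),98.6+180)
```

```text
t 9.7 pos [ 0.4607 -0.1259  0.1402] ang 12.6 open 0.055 F [-0.4  0.1 -4.6] grip 50.0 -> go [198.9  93.3 114.3] yaw 94.0 q [-0.37 -0.15  1.91 -0.    1.38 -0.59]
```

View pics/g.png

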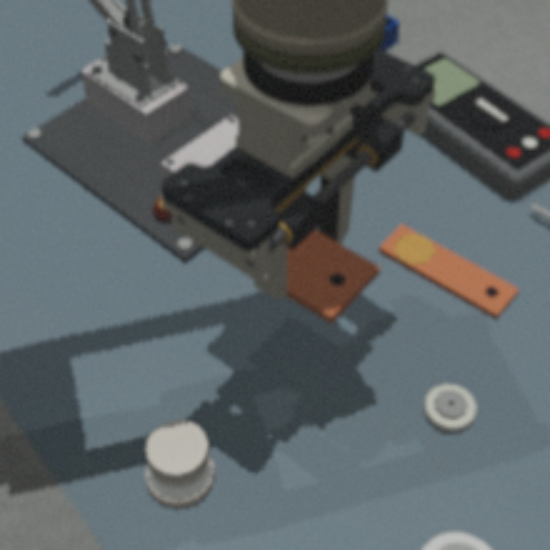

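Call:
{"op": "play_rows", "data": {
  "increments": "199 93 0 94 0.5; 199 93 0 94 0.5; 199 93 0 94 0.5; 199 93 0 94 0.5; 199 93 0 94 0.5; 199 93 0 94 0.5; 199 93 0 94 0.5; 199 93 0 94 0.5; 199 93 0 94 0.5; 199 93 0 94 0.5; 199 93 0 94 0.5; 199 93 0 94 0.5; 199 93 0 94 0.5; 199 93 50 94 0.5; 199 93 50 94 0.5; 199 93 50 94 0.5"
}}

```text
t: 11.3
tool_pos: [0.5063, 0.088, 0.0894]
orientation: [-3.132, -0.239, 0.01]
force: [0.1, -0.3, -4.0]
opening: 0.0547
gripper_force: 50.0
```

Run:
```python
from h import *
go(W(0,.049,.026),98.6+180)
# held-bar check: hole pixel in top picture
im=robot.read_camera("top"); x0,y0,s=230,150,5
cr=cv2.resize(im[y0:y0+105,x0:x0+120],None,fx=s,fy=s,interpolation=cv2.INTER_CUBIC)
zb=robot.read_state()["tool_pos"][2]-.003+.008
for v in (W(0,.078,zb),W(0,.094,zb),W(.028,.094,zb),W(-.028,.094,zb),W(.028,-.026,zb),W(-.028,-.026,zb)): cv2.circle(cr,tuple(np.int32((proj("top",[v])[0]-[x0,y0]+.5)*s)),3,(255,0,255),-1)
cv2.imwrite("pics/p1.png",cr)
```

```text
t 11.3 pos [0.5063 0.088  0.0894] ang -81.3 open 0.0547 F [ 0.1 -0.3 -4. ] grip 50.0 -> go [ 2.2 -0.3 63.4] yaw 0.1 q [0.07 0.01 1.86 0.   1.28 1.49]
```

View pics/p1.png

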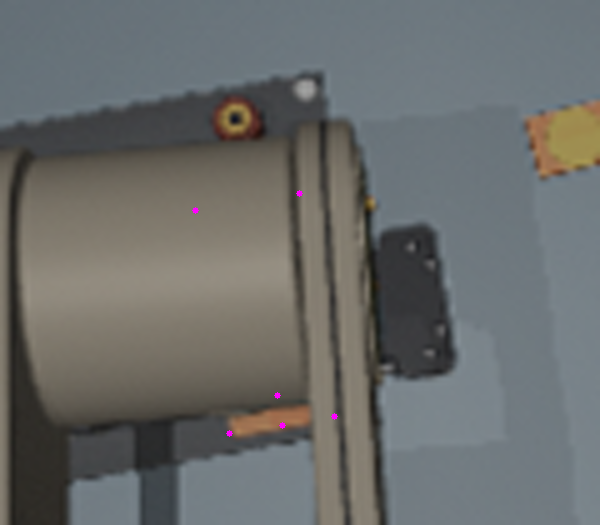

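The bar's end shows at (270,420), on the predicted outline, so the grasp is true. Lowering now.

Call:
{"op": "play_rows", "data": {
  "increments": "1 0 30 0 0.5; 1 0 50 0 0.5; 1 0 58 0 0.5; 1 0 61 0 0.5; 1 0 62 0 0.5; 1 0 62 0 0.5"
}}

```text
t: 11.95
tool_pos: [0.511, 0.0885, 0.0311]
orientation: [-3.133, -0.237, -0.003]
force: [-0.2, -0.0, -4.3]
opening: 0.0551
gripper_force: 50.0
```

Call:
{"op": "play_rows", "data": {
  "increments": "2 0 2 0 0.5; 2 0 3 0 0.5; 2 0 4 0 0.5; 2 0 4 0 0.5"
}}

```text
t: 12.35
tool_pos: [0.5124, 0.0887, 0.0266]
orientation: [3.133, 0.237, 0.002]
force: [-2.6, -0.1, 4.3]
opening: 0.0554
gripper_force: 50.0
```

Call:
{"op": "play_rows", "data": {
  "increments": "0 0 -2 0 0.5; -3 0 -2 0 0.5; -3 0 -2 0 0.5; -3 0 -1 0 0.5; -3 0 0 0 0.5; -3 0 0 0 0.5"
}}

```text
t: 12.95
tool_pos: [0.5086, 0.0882, 0.0266]
orientation: [3.133, 0.237, -0.001]
force: [-8.0, -1.5, 10.5]
opening: 0.0553
gripper_force: 50.0
```

Run:
```python
from h import *
go(W(0,.049,.027),98.6+180)
```

```text
t 12.95 pos [0.5086 0.0882 0.0266] ang -81.4 open 0.0553 F [-8.  -1.5 10.5] grip 50.0 -> go [-0.4 -0.6 -0.4] yaw 0.0 q [ 0.07  0.09  1.9  -0.    1.15  1.49]
```

Call:
{"op": "play_rows", "data": {
  "increments": "0 0 0 0 -0.2; 0 0 0 0 -0.45; 0 0 0 0 -0.45; 0 0 0 0 -0.45; 0 0 -30 0 -0.45; 0 0 -80 0 -0.45; 0 0 -130 0 -0.45; 0 0 -180 0 -0.45; 0 0 -180 0 -0.45; 0 0 -180 0 -0.45"
}}

```text
t: 13.95
tool_pos: [0.5101, 0.0883, 0.2074]
orientation: [3.133, 0.236, 0.006]
force: [-0.5, 0.6, -0.9]
opening: 0.0678
gripper_force: 0.0
```

Run:
```python
from h import *
go([.446,-.317,.06],8.6)
print(go([.446,-.317,.06],188.6))
```

```text
t 13.95 pos [0.5101 0.0883 0.2074] ang -81.4 open 0.0678 F [-0.5  0.6 -0.9] grip 0.0 -> go [-124.8  391.   147.1] yaw -90.0 q [ 0.07 -0.09  1.73 -0.    1.5   1.49]
t 13.95 pos [0.5101 0.0883 0.2074] ang -81.4 open 0.0678 F [-0.5  0.6 -0.9] grip 0.0 -> go [-124.8  391.   147.1] yaw 90.0 q [ 0.07 -0.09  1.73 -0.    1.5   1.49]
None
```

Call:
{"op": "play_rows", "data": {
  "increments": "-125 391 0 -90 -0.6; -125 391 0 -90 -0.6; -125 391 0 -90 -0.6; -125 391 0 -90 -0.6; -125 391 0 -90 -0.6; -125 391 0 -90 -0.6; -125 391 0 -90 -0.6; -125 391 0 -90 -0.6; -125 391 0 -90 -0.6; -125 391 100 -90 -0.6; -125 391 147 -90 -0.6; -125 391 147 -90 -0.6; -125 391 147 -90 -0.6; -125 391 147 -90 -0.6; -125 391 147 -90 -0.6",
  "force": 30
}}

```text
t: 15.45
tool_pos: [0.4453, -0.318, 0.0611]
orientation: [2.048, 2.379, -0.0]
force: [0.7, 0.1, -0.5]
opening: 0.0747
gripper_force: 0.0
```

Run:
```python
from m import *
go([.446,-.317,.006],8.6)
im=robot.read_camera("top")
hsv=cv2.cvtColor(im,cv2.COLOR_BGR2HSV)
m=((hsv[...,0]>4)&(hsv[...,0]<28)&(hsv[...,1]>70)&(hsv[...,2]>60)).astype(np.uint8); m[:, :200]=0; m[:,400:]=0; m=cv2.morphologyEx(m,cv2.MORPH_CLOSE,np.ones((7,7)))
for c in cv2.findContours(m,0,1)[0]:
    if cv2.contourArea(c)>300:
        z=.032 if c[:,0,0].mean()<330 else .008
        mm=np.zeros_like(m); cv2.drawContours(mm,[c],-1,1,-1); v,u=np.nonzero(mm); Q=ray("top",np.c_[u,v],z)[:,:2]; e=np.linalg.eigh(np.cov(Q.T))[1][:,1]; a=Q.mean(0)-C; print(Q.mean(0),"fix frame",a@XF,a@YF,np.degrees(np.arctan2(e[1],e[0])))
```

```text
t 15.45 pos [ 0.4453 -0.318   0.0611] ang 8.6 open 0.0747 F [ 0.7  0.1 -0.5] grip 0.0 -> go [ 1.1  0.7 55.1] yaw -0.0 q [-0.71  0.12  1.8  -0.    1.22 -0.86]
[0.52697752 0.08540514] fix frame -0.006061076865043621 0.03077484439383104 177.23106097173408
[ 0.63567173 -0.11574443] fix frame -0.22120262601772364 -0.046618282095073786 103.01806627665341
```

Run:
```python
from m import *
im=robot.read_camera("top"); x0,y0,s=230,150,5
cr=cv2.resize(im[y0:y0+105,x0:x0+120],None,fx=s,fy=s,interpolation=cv2.INTER_CUBIC)
for v in (W(0,.078,.032),W(0,0,.032),W(.028,.094,.032),W(-.028,.094,.032),W(.028,-.026,.032),W(-.028,-.026,.032)): cv2.circle(cr,tuple(np.int32((proj("top",[v])[0]-[x0,y0]+.5)*s)),3,(255,0,255),-1)
cv2.imwrite("pics/p2.png",cr)
```

```text
(no output)
```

View pics/p2.png

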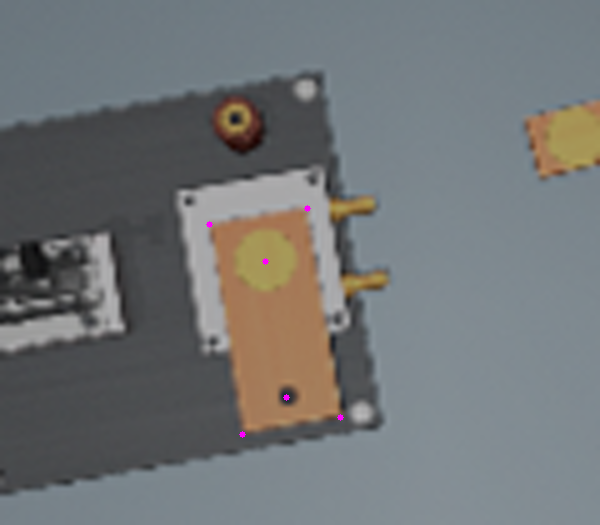

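The wide bar lies exactly on the predicted outline, with its land at (265,260) and its hole at (287,397). Now the disc.

Call:
{"op": "play_rows", "data": {
  "increments": "1 1 30 0 -0.6; 1 1 55 0 -0.6; 1 1 55 0 -0.6; 1 1 55 0 0; 1 1 55 0 0.5; 1 1 55 0 0.5; 1 1 55 0 0.5; 1 1 55 0 0.5; 1 1 20 0 0.5; 1 1 -30 0 0.5; 1 1 -80 0 0.5; 1 1 -80 0 0.5; 1 1 -80 0 0.5",
  "force": 30
}}

```text
t: 16.85
tool_pos: [0.4459, -0.3169, 0.1409]
orientation: [2.045, 2.379, -0.0]
force: [0.1, -0.3, -3.1]
opening: 0.0553
gripper_force: 30.0
```

Run:
```python
from h import *
im=robot.read_camera("side"); cv2.imwrite("pics/d.png",cv2.resize(im[180:400,260:480],None,fx=2.5,fy=2.5))
go(W(0,0,.06),8.6)
```

```text
t 16.9 pos [ 0.4447 -0.3159  0.1385] ang 8.6 open 0.0552 F [ 0.4 -0.6 -3. ] grip 30.0 -> go [390.4 172.4  78.5] yaw 0.0 q [-0.71  0.04  1.74  0.    1.37 -0.86]
```

View pics/d.png

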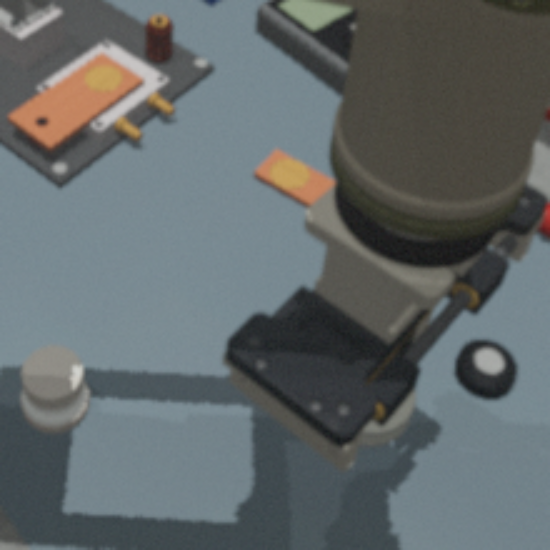

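Call:
{"op": "play_rows", "data": {
  "increments": "390 173 0 0 0.5; 390 173 0 0 0.5; 390 173 0 0 0.5; 390 173 0 0 0.5; 390 173 0 0 0.5; 390 173 0 0 0.5; 390 173 0 0 0.5; 390 173 0 0 0.5; 390 173 0 0 0.5; 390 173 0 0 0.5; 390 173 0 0 0.5; 390 173 0 0 0.5; 390 173 40 0 0.5; 390 173 78 0 0.5; 390 173 78 0 0.5; 390 173 78 0 0.5"
}}

```text
t: 18.5
tool_pos: [0.5563, 0.0944, 0.0603]
orientation: [-2.049, -2.379, 0.003]
force: [0.9, 0.2, -2.5]
opening: 0.0554
gripper_force: 30.0
```

Run:
```python
from h import *
go(W(0,0,.039),8.6)
```

```text
t 18.5 pos [0.5563 0.0944 0.0603] ang 8.5 open 0.0554 F [ 0.9  0.2 -2.5] grip 30.0 -> go [ 1.5  0.5 21.3] yaw -0.1 q [ 0.08  0.17  1.74 -0.    1.23 -0.07]
```

Call:
{"op": "play_rows", "data": {
  "increments": "1 0 14 0 0.5; 1 0 19 0 0.5; 1 0 20 0 0.5; 1 0 21 0 0.5; 1 0 21 0 0.5"
}}

```text
t: 19.0
tool_pos: [0.5574, 0.0966, 0.0401]
orientation: [2.047, 2.382, 0.001]
force: [0.1, -0.7, -1.9]
opening: 0.0555
gripper_force: 30.0
```

Call:
{"op": "play_rows", "data": {
  "increments": "0 0 1 0 0.5; 0 0 2 0 0.5; 0 0 2 0 0.5"
}}

```text
t: 19.3
tool_pos: [0.5574, 0.0967, 0.0379]
orientation: [2.048, 2.382, 0.001]
force: [-0.5, 0.4, -2.0]
opening: 0.0553
gripper_force: 30.0
```

Call:
{"op": "play_rows", "data": {
  "increments": "0 0 1 0 0.5; 0 0 2 0 0.5; 0 0 2 0 0.5"
}}

```text
t: 19.6
tool_pos: [0.5575, 0.0967, 0.0378]
orientation: [2.048, 2.382, 0.0]
force: [-9.8, -0.2, 16.6]
opening: 0.0551
gripper_force: 30.0
```

Call:
{"op": "play_rows", "data": {
  "increments": "0 0 -1 0 0.5; 0 0 -1 0 -0.3; 0 0 -1 0 -0.45; 0 0 -1 0 -0.45; 0 0 -1 0 -0.45; 0 0 -30 0 -0.45; 0 0 -80 0 -0.45; 0 0 -130 0 -0.45; 0 0 -170 0 -0.45; 0 0 -170 0 -0.45"
}}

```text
t: 20.6
tool_pos: [0.5611, 0.0969, 0.2136]
orientation: [2.042, 2.376, 0.014]
force: [0.5, 0.1, 0.6]
opening: 0.0676
gripper_force: 0.0
```

Run:
```python
from h import *
# narrow bar, centre (.6357,-.1155), axis -77; grasp at +18
u=np.array([np.cos(np.radians(-77.2)),np.sin(np.radians(-77.2))]); P=np.array([.636,-.1155])+.018*u; print(P)
go(np.r_[P,.06],12.8)
```

```text
[ 0.63998787 -0.13305269]
t 20.6 pos [0.5611 0.0969 0.2136] ang 8.6 open 0.0676 F [0.5 0.1 0.6] grip 0.0 -> go [-239.1   41.6  154.3] yaw -4.2 q [ 0.08  0.04  1.6   0.    1.5  -0.07]
```

Call:
{"op": "play_rows", "data": {
  "increments": "-239 43 0 -4 -0.2; -239 43 0 -4 -0.2; -239 43 0 -4 -0.2; -239 43 0 -4 -0.2; -239 43 0 -4 -0.2; -239 43 50 -4 -0.2; -239 43 100 -4 -0.2; -239 43 150 -4 -0.2; -239 43 150 -4 -0.2; -239 43 150 -4 -0.2; -239 43 150 -4 -0.2",
  "force": 50
}}

```text
t: 21.7
tool_pos: [0.6378, -0.1338, 0.0593]
orientation: [1.96, 2.449, 0.003]
force: [0.1, 0.7, 0.5]
opening: 0.0559
gripper_force: 0.0
```

Run:
```python
from m import *
go([.64,-.133,.003],12.8)
robot.read_camera("top")
print([(np.round(d["centre"],4),d["conf"]) for d in robot.landmark_of("top","disc_device")])
for d in robot.regions_of("top","disc_device")[:2]:
    c=max(cv2.findContours(d["pixels"].astype(np.uint8),0,1)[0],key=cv2.contourArea).reshape(-1,2)
    a=np.array(cv2.minEnclosingCircle((ray("top",c,.049)[:,:2]*1000).astype(np.float32))[0])/1000-C; print(a@XF,a@YF,d["conf"])
im=robot.read_camera("top"); x0,y0,s=230,150,5
cr=cv2.resize(im[y0:y0+105,x0:x0+120],None,fx=s,fy=s,interpolation=cv2.INTER_CUBIC)
t=np.linspace(0,2*np.pi,40)
for a in t:
    for r,z in((.028,.051),(.019,.054)): cv2.circle(cr,tuple(np.int32((proj("top",[W(r*np.cos(a),r*np.sin(a),z)])[0]-[x0,y0]+.5)*s)),1,(255,0,255),-1)
cv2.imwrite("pics/p3.png",cr)
```

```text
t 21.7 pos [ 0.6378 -0.1338  0.0593] ang 12.7 open 0.0559 F [0.1 0.7 0.5] grip 0.0 -> go [ 0.4  2.  56.3] yaw -0.1 q [-0.29  0.38  1.49 -0.    1.26 -0.51]
[(array([0.5563, 0.0965, 0.0303]), 0.77)]
-0.00012279953110148325 -0.002059480645561818 0.54
```

View pics/p3.png

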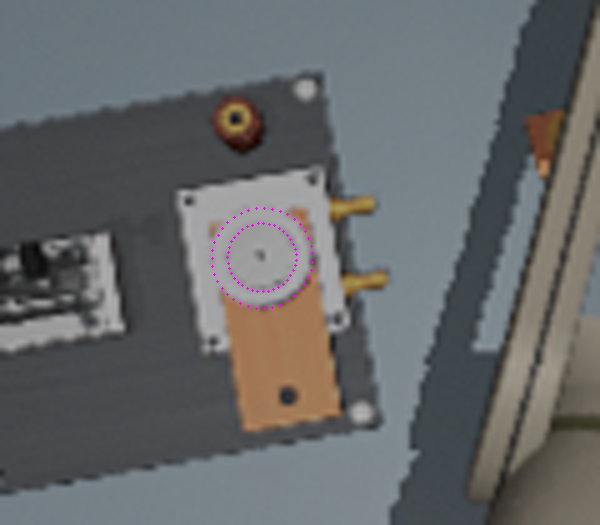

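The disc sits centred at (262,257). Next, grip the narrow bar.

Call:
{"op": "play_rows", "data": {
  "increments": "0 2 30 0 -0.2; 0 2 56 0 -0.2; 0 2 56 0 -0.2; 0 2 56 0 0.2; 0 2 56 0 0.8; 0 2 56 0 0.8; 0 2 56 0 0.8; 0 2 56 0 0.8; 0 2 10 0 0.8; 0 2 -40 0 0.8; 0 2 -80 0 0.8; 0 2 -80 0 0.8; 0 2 -80 0 0.8",
  "force": 50
}}

```text
t: 23.2
tool_pos: [0.6379, -0.133, 0.1362]
orientation: [1.963, 2.451, 0.001]
force: [-0.8, -0.0, -3.5]
opening: 0.0355
gripper_force: 50.0
```

Run:
```python
from h import *
go(W(0,-.052,.090),98.6)
```

```text
t 23.2 pos [ 0.6379 -0.133   0.1362] ang 12.6 open 0.0355 F [-0.8 -0.  -3.5] grip 50.0 -> go [237.6  22.5  46.1] yaw -86.0 q [-0.28  0.31  1.43 -0.    1.4  -0.5 ]
```

Call:
{"op": "play_rows", "data": {
  "increments": "238 22 0 -86 0.8; 238 22 0 -86 0.8; 238 22 0 -86 0.8; 238 22 0 -86 0.8; 238 22 0 -86 0.8; 238 22 0 -86 0.8; 238 22 0 -86 0.8; 238 22 0 -86 0.8; 238 22 0 -86 0.8; 238 22 0 -86 0.8; 238 22 0 -86 0.8; 238 22 0 -86 0.8; 238 22 45 -86 0.8; 238 22 45 -86 0.8; 238 22 45 -86 0.8"
}}

```text
t: 24.7
tool_pos: [0.6051, 0.1041, 0.0889]
orientation: [0.232, -3.128, 0.0]
force: [-0.1, 0.6, -2.3]
opening: 0.0352
gripper_force: 50.0
```

Run:
```python
from h import *
go(W(0,-.052,.057),98.6)
im=robot.read_camera("top"); x0,y0,s=230,120,5
cr=cv2.resize(im[y0:y0+105,x0:x0+120],None,fx=s,fy=s,interpolation=cv2.INTER_CUBIC)
zb=robot.read_state()["tool_pos"][2]-.003+.008
for v in (W(0,-.078,zb),W(.018,-.094,zb),W(-.018,-.094,zb),W(.018,.026,zb),W(-.018,.026,zb)): cv2.circle(cr,tuple(np.int32((proj("top",[v])[0]-[x0,y0]+.5)*s)),3,(255,0,255),-1)
cv2.imwrite("pics/p4.png",cr)
```

```text
t 24.7 pos [0.6051 0.1041 0.0889] ang 98.5 open 0.0352 F [-0.1  0.6 -2.3] grip 50.0 -> go [-2.9 -0.7 31.9] yaw -0.1 q [ 0.09  0.27  1.58  0.    1.3  -1.63]
```

View pics/p4.png

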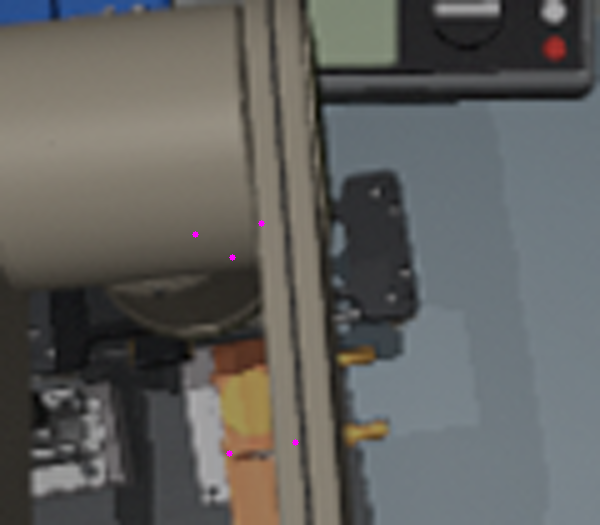

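The narrow bar's land end shows at (240,455), on the prediction to about a pixel. Lowering.

Call:
{"op": "play_rows", "data": {
  "increments": "-2 0 15 0 0.8; -2 0 25 0 0.8; -2 0 29 0 0.8; -2 0 30 0 0.8; -2 0 30 0 0.8; -2 0 30 0 0.8"
}}

```text
t: 25.35
tool_pos: [0.6092, 0.1045, 0.0611]
orientation: [-0.236, 3.132, -0.0]
force: [-0.5, -0.4, -2.6]
opening: 0.0354
gripper_force: 50.0
```

Run:
```python
from h import *
go(W(0,-.052,.057),98.6)
```

```text
t 25.35 pos [0.6092 0.1045 0.0611] ang 98.6 open 0.0354 F [-0.5 -0.4 -2.6] grip 50.0 -> go [ 1.4 -0.6  4.1] yaw 0.0 q [ 0.09  0.3   1.59 -0.    1.25 -1.63]
```

Call:
{"op": "play_rows", "data": {
  "increments": "1 0 2 0 0.8; 1 0 3 0 0.8; 1 0 4 0 0.8; 1 0 4 0 0.8"
}}

```text
t: 25.75
tool_pos: [0.6077, 0.1044, 0.0565]
orientation: [0.236, -3.132, 0.0]
force: [-0.0, 0.5, -3.3]
opening: 0.0356
gripper_force: 50.0
```

Call:
{"op": "play_rows", "data": {
  "increments": "0 0 1 0 0.8; 0 0 2 0 0.8; 0 0 2 0 0.8"
}}

```text
t: 26.05
tool_pos: [0.6079, 0.1044, 0.0545]
orientation: [0.237, -3.133, 0.0]
force: [-0.9, -0.2, -2.5]
opening: 0.0354
gripper_force: 50.0
```

Call:
{"op": "play_rows", "data": {
  "increments": "0 0 1 0 0.8; 0 0 1 0 0.8; 0 0 1 0 0.8"
}}

```text
t: 26.35
tool_pos: [0.6081, 0.1044, 0.054]
orientation: [-0.237, 3.132, -0.0]
force: [-1.9, -0.8, 2.1]
opening: 0.0352
gripper_force: 50.0
```

Contact. Release it gently.

Call:
{"op": "play_rows", "data": {
  "increments": "0 0 0 0 0.1; 0 0 0 0 -0.1; 0 0 0 0 -0.1; 0 0 0 0 -0.1; 0 0 -30 0 -0.1; 0 0 -80 0 -0.1; 0 0 -130 0 -0.1; 0 0 -160 0 -0.1; 0 0 -160 0 -0.1; 0 0 -160 0 -0.1"
}}

```text
t: 27.35
tool_pos: [0.6085, 0.1045, 0.2146]
orientation: [-0.236, 3.13, 0.0]
force: [1.1, -0.5, -1.4]
opening: 0.0512
gripper_force: 0.0
```

Run:
```python
from h import *
go([.6085,-.314,.08],8.6)
```

```text
t 27.35 pos [0.6085 0.1045 0.2146] ang 98.6 open 0.0512 F [ 1.1 -0.5 -1.4] grip 0.0 -> go [  63.1 -413.7  134.5] yaw 90.0 q [ 0.09  0.18  1.44  0.    1.52 -1.63]
```

Call:
{"op": "play_rows", "data": {
  "increments": "63 -414 0 90 -0.33; 63 -414 0 90 -0.33; 63 -414 0 90 -0.33; 63 -414 0 90 -0.33; 63 -414 0 90 -0.33; 63 -414 0 90 -0.33; 63 -414 0 90 -0.33; 63 -414 0 90 -0.33; 63 -414 0 90 -0.33; 63 -414 80 90 -0.33; 63 -414 134 90 -0.33; 63 -414 134 90 -0.33; 63 -414 134 90 -0.33; 63 -414 134 90 -0.33; 63 -414 134 90 -0.33",
  "force": 20
}}

```text
t: 28.85
tool_pos: [0.6091, -0.3151, 0.0822]
orientation: [2.045, 2.38, 0.001]
force: [0.3, -0.2, -0.3]
opening: 0.0616
gripper_force: 0.0
```

Run:
```python
from h import *
go([.6085,-.314,.005],8.6)
im=robot.read_camera("top"); x0,y0,s=230,130,5
cr=cv2.resize(im[y0:y0+105,x0:x0+120],None,fx=s,fy=s,interpolation=cv2.INTER_CUBIC)
for v in (W(0,-.078,.062),W(0,0,.062),W(.018,-.094,.062),W(-.018,-.094,.062),W(.018,.026,.062),W(-.018,.026,.062)): cv2.circle(cr,tuple(np.int32((proj("top",[v])[0]-[x0,y0]+.5)*s)),3,(255,0,255),-1)
cv2.imwrite("pics/p5.png",cr)
```

```text
t 28.85 pos [ 0.6091 -0.3151  0.0822] ang 8.7 open 0.0616 F [ 0.3 -0.2 -0.3] grip 0.0 -> go [ 1.4 -0.7 77.2] yaw 0.1 q [-0.55  0.45  1.36  0.    1.33 -0.7 ]
```

View pics/p5.png

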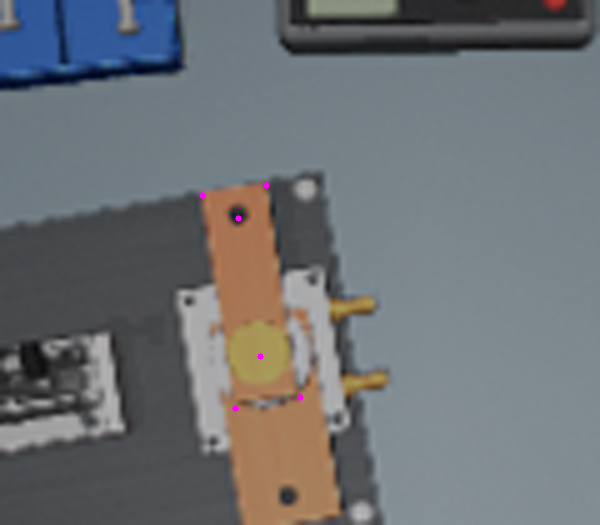

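The narrow bar's hole is at (238,214) and its land at (258,352), within about 2 mm of target. Now the cap.

Call:
{"op": "play_rows", "data": {
  "increments": "1 -1 40 0 -0.33; 1 -1 77 0 -0.33; 1 -1 77 0 -0.33; 1 -1 77 0 0.2; 1 -1 77 0 0.7; 1 -1 77 0 0.7; 1 -1 77 0 0.7; 1 -1 77 0 0.7; 1 -1 40 0 0.7; 1 -1 -10 0 0.7; 1 -1 -60 0 0.7; 1 -1 -80 0 0.7; 1 -1 -80 0 0.7",
  "force": 20
}}

```text
t: 30.2
tool_pos: [0.6092, -0.3151, 0.1659]
orientation: [2.042, 2.376, 0.002]
force: [0.6, -0.5, -0.3]
opening: 0.0432
gripper_force: 20.0
```

Run:
```python
from h import *
go(W(0,0,.095),8.6)
```

```text
t 30.2 pos [ 0.6092 -0.3151  0.1659] ang 8.6 open 0.0432 F [ 0.6 -0.5 -0.3] grip 20.0 -> go [414.8   9.2  68.5] yaw 0.0 q [-0.55  0.38  1.3  -0.    1.46 -0.7 ]
```

Call:
{"op": "play_rows", "data": {
  "increments": "415 9 0 0 0.7; 415 9 0 0 0.7; 415 9 0 0 0.7; 415 9 0 0 0.7; 415 9 0 0 0.7; 415 9 0 0 0.7; 415 9 0 0 0.7; 415 9 0 0 0.7; 415 9 0 0 0.7; 415 9 0 0 0.7; 415 9 0 0 0.7; 415 9 30 0 0.7; 415 9 68 0 0.7; 415 9 68 0 0.7; 415 9 68 0 0.7"
}}

```text
t: 31.7
tool_pos: [0.5525, 0.0965, 0.091]
orientation: [-2.049, -2.379, 0.004]
force: [-0.2, -0.1, 0.2]
opening: 0.043
gripper_force: 20.0
```

Run:
```python
from h import *
go(W(0,0,.067),8.6)
```

```text
t 31.7 pos [0.5525 0.0965 0.091 ] ang 8.5 open 0.043 F [-0.2 -0.1  0.2] grip 20.0 -> go [-1.1  4.  24. ] yaw -0.1 q [ 0.08  0.13  1.73 -0.    1.29 -0.07]
```

Call:
{"op": "play_rows", "data": {
  "increments": "0 3 15 0 0.7; 0 3 20 0 0.7; 0 3 22 0 0.7; 0 3 23 0 0.7; 0 3 23 0 0.7"
}}

```text
t: 32.2
tool_pos: [0.5563, 0.0986, 0.0689]
orientation: [2.048, 2.382, 0.0]
force: [0.9, -0.4, -0.2]
opening: 0.043
gripper_force: 20.0
```

Run:
```python
from h import *
go(W(0,0,.067),8.6)
```

```text
t 32.2 pos [0.5563 0.0986 0.0689] ang 8.6 open 0.043 F [ 0.9 -0.4 -0.2] grip 20.0 -> go [-2.6 -0.2  1.9] yaw 0.0 q [ 0.08  0.16  1.74 -0.    1.24 -0.07]
```

Call:
{"op": "play_rows", "data": {
  "increments": "-2 0 1 0 0.7; -2 0 2 0 0.7; -2 0 2 0 0.7; -2 0 2 0 0.7"
}}

```text
t: 32.6
tool_pos: [0.5565, 0.0965, 0.0667]
orientation: [2.048, 2.382, 0.0]
force: [-0.2, 0.0, -0.5]
opening: 0.0429
gripper_force: 20.0
```

Call:
{"op": "play_rows", "data": {
  "increments": "0 0 1 0 0.7; 0 0 1 0 0.7; 0 0 1 0 0.7"
}}

```text
t: 32.9
tool_pos: [0.5566, 0.0966, 0.0665]
orientation: [2.048, 2.382, 0.0]
force: [-3.8, -0.7, 6.0]
opening: 0.0423
gripper_force: 20.1
```

Contact. Release and rise.

Call:
{"op": "play_rows", "data": {
  "increments": "0 0 0 0 0.2; 0 0 0 0 -0.2; 0 0 0 0 -0.2; 0 0 0 0 -0.2; 0 0 -30 0 -0.2; 0 0 -80 0 -0.2; 0 0 -130 0 -0.2; 0 0 -180 0 -0.2; 0 0 -230 0 -0.2; 0 0 -260 0 -0.2; 0 0 -260 0 -0.2; 0 0 -260 0 -0.2"
}}

```text
t: 34.1
tool_pos: [0.5568, 0.0966, 0.326]
orientation: [2.047, 2.382, 0.002]
force: [0.0, 0.4, -0.4]
opening: 0.0558
gripper_force: 0.0
```

Run:
```python
from h import *
robot.read_camera("side")
for n in("top","side"):
    if n=="top": robot.read_camera(n)
    for q in("cap","clamp_grip","disc_device"): 
        for d in robot.landmark_of(n,q)[:1]: a=np.array(d["centre"]); b=a[:2]-C; print(n,q,np.round(a,4),np.round([b@XF,b@YF],4),round(d["conf"],2))
go(W(.219,.029,.23),98.6)
```

```text
side cap [0.5554 0.0943 0.0657] [-0.0015  0.0013] 0.61
side clamp_grip [0.4935 0.3069 0.1502] [0.2179 0.0308] 0.9
side disc_device [0.557  0.1021 0.0321] [ 0.006  -0.0014] 0.76
t 34.5 pos [0.5561 0.0965 0.3246] ang 8.6 open 0.0555 F [-0.2 -0.9 -0.1] grip 0.0 -> go [218.4 -28.4  94.7] yaw -90.0 q [ 0.08  0.02  1.42  0.    1.71 -0.07]
```

Call:
{"op": "play_rows", "data": {
  "increments": "218 -28 0 -90 -0.2; 218 -28 0 -90 -0.2; 218 -28 0 -90 -0.2; 218 -28 0 -90 -0.2; 218 -28 0 -90 -0.2; 218 -28 0 -90 -0.2; 218 -28 0 -90 -0.2; 218 -28 0 -90 -0.2; 218 -28 0 -90 -0.2; 218 -28 0 -90 -0.2; 218 -28 0 -90 -0.2; 218 -28 95 -90 -0.2; 218 -28 95 -90 -0.2; 218 -28 95 -90 -0.2; 218 -28 95 -90 -0.2",
  "force": 25
}}

```text
t: 36.0
tool_pos: [0.4955, 0.3076, 0.2306]
orientation: [0.236, -3.131, 0.001]
force: [0.4, 0.4, 1.0]
opening: 0.0561
gripper_force: 0.0
```

Run:
```python
from h import *
go(W(.219,.029,.129),98.6)
```

```text
t 36.0 pos [0.4955 0.3076 0.2306] ang 98.6 open 0.0561 F [0.4 0.4 1. ] grip 0.0 -> go [1.000e-01 7.000e-01 1.016e+02] yaw 0.0 q [ 0.47  0.08  1.52 -0.    1.54 -1.25]
```

Call:
{"op": "play_rows", "data": {
  "increments": "0 1 50 0 -0.2; 0 1 90 0 -0.2; 0 1 102 0 -0.2; 0 1 102 0 -0.2; 0 1 102 0 0.5; 0 1 102 0 1; 0 1 102 0 1; 0 1 102 0 1; 0 1 102 0 1; 0 1 102 0 1",
  "force": 25
}}

```text
t: 37.0
tool_pos: [0.4962, 0.3079, 0.1288]
orientation: [-0.236, 3.132, -0.003]
force: [-0.9, 0.6, 5.3]
opening: 0.0132
gripper_force: 25.1
```

Run:
```python
from h import *
go(W(.219,.029,.129),98.6)
a0=1.2
for a in np.linspace(a0,-.0,19)[1:]: print(np.round(90*(np.sin(a)-np.sin(a0))),np.round(-90*(np.cos(a)-np.cos(a0))),end="; ")
```

```text
t 37.0 pos [0.4962 0.3079 0.1288] ang 98.6 open 0.0132 F [-0.9  0.6  5.3] grip 25.1 -> go [ 1.1  0.5 -0.2] yaw 0.0 q [ 0.47  0.15  1.64 -0.    1.36 -1.25]
-2.0 -6.0; -5.0 -11.0; -8.0 -16.0; -12.0 -21.0; -15.0 -26.0; -19.0 -30.0; -24.0 -34.0; -28.0 -38.0; -33.0 -42.0; -38.0 -45.0; -43.0 -48.0; -49.0 -50.0; -54.0 -52.0; -60.0 -54.0; -66.0 -56.0; -72.0 -57.0; -78.0 -57.0; -84.0 -57.0;
```

Call:
{"op": "play_rows", "data": {
  "increments": "0 -2 -6 0 1; 0 -5 -11 0 1; 0 -8 -16 0 1; 0 -12 -21 0 1; 0 -15 -26 0 1; 0 -19 -30 0 1; 0 -24 -34 0 1; 0 -28 -38 0 1; 0 -33 -42 0 1; 0 -38 -45 0 1; 0 -43 -48 0 1; 0 -49 -50 0 1; 0 -54 -52 0 1; 0 -60 -54 0 1; 0 -66 -56 0 1; 0 -72 -57 0 1; 0 -78 -57 0 1; 0 -84 -57 0 1; 0 -84 -57 0 1; 0 -84 -57 0 1"
}}

```text
t: 39.0
tool_pos: [0.5092, 0.2277, 0.1879]
orientation: [-0.237, 3.13, 0.006]
force: [-2.1, 5.9, 9.2]
opening: 0.0133
gripper_force: 25.0
```

Run:
```python
from h import *
go(W(.135,.029,.186),98.6)
```

```text
t 39.0 pos [0.5092 0.2277 0.1879] ang 98.7 open 0.0133 F [-2.1  5.9  9.2] grip 25.0 -> go [ 1.9 -2.3  1.8] yaw 0.1 q [ 0.33  0.03  1.65  0.    1.46 -1.4 ]
```

Call:
{"op": "play_rows", "data": {
  "increments": "0 -2 0 0 1; 0 -4 0 0 1; 0 -5 0 0 1; 0 -5 0 0 1; 0 -5 0 0 1"
}}

```text
t: 39.5
tool_pos: [0.5093, 0.2267, 0.1879]
orientation: [-0.241, 3.129, 0.015]
force: [-3.6, 21.9, 5.3]
opening: 0.013
gripper_force: 25.0
```

The stop is reached (22 N, no more travel). Let go.

Call:
{"op": "play_rows", "data": {
  "increments": "0 4 0 0 0.5; 0 4 0 0 0; 0 4 0 0 -0.2; 0 4 0 0 -0.2; 0 4 0 0 -0.2; 0 4 -40 0 -0.2; 0 4 -90 0 -0.2; 0 4 -130 0 -0.2; 0 4 -130 0 -0.2; 0 4 -130 0 -0.2"
}}

```text
t: 40.5
tool_pos: [0.5094, 0.2248, 0.3168]
orientation: [-0.236, 3.13, 0.001]
force: [-0.6, 0.7, -0.6]
opening: 0.0559
gripper_force: 0.0
```

Run:
```python
from h import *
im=robot.read_camera("side"); cv2.imwrite("pics/fin.png",cv2.resize(im[90:270,180:380],None,fx=3.3,fy=3.3,interpolation=cv2.INTER_CUBIC))
for q in("cap","clamp_grip","disc_device","spindle","narrow_bar"):
    for d in robot.landmark_of("side",q)[:1]: a=np.array(d["centre"]); b=a[:2]-C; print(q,np.round(a,4),np.round([b@XF,b@YF],4),round(d["conf"],2))
p=proj("side",[W(.135,.048,.202),W(.135,-.048,.202),W(.135+.0054,.048,.202)]); print((p-[180,90])*3.3)
go(W(.135,.029,.186),98.6)
```

```text
cap [0.5913 0.1028 0.0514] [ 0.0015 -0.0354] 0.6
clamp_grip [0.5063 0.226  0.2027] [0.136  0.0302] 0.56
disc_device [0.5566 0.0988 0.0332] [ 0.0028 -0.0005] 0.66
spindle [0.556  0.099  0.0812] [0.003 0.   ] 0.44
narrow_bar [0.5923 0.1052 0.05  ] [ 0.0037 -0.0368] 0.91
[[196.74587303 149.75453423]
 [306.10297285  95.64725412]
 [191.65975972 146.73570621]]
t 40.8 pos [0.5081 0.2246 0.3139] ang 98.6 open 0.0557 F [-0.8  1.1  0.9] grip 0.0 -> go [ -0.    0.7 127.9] yaw 0.0 q [ 0.32 -0.01  1.46 -0.    1.69 -1.4 ]
```

View pics/fin.png

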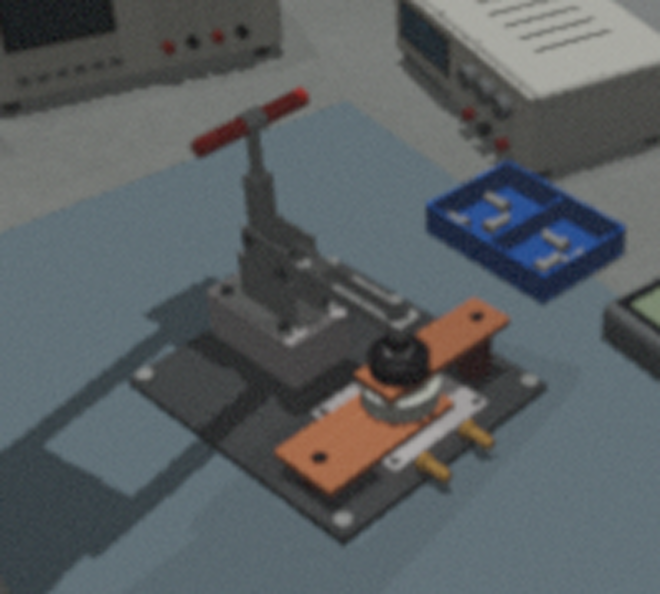

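The picture shows the full stack with the spindle on the cap at (400,345). The crossbar's ends, at (197,149) and (305,96), match the clamped position. Handing in.

```bash
python3 -c "
from plant import robot
print(robot.close_job())"
```

```text
the job is handed in; nothing more can be done
None
```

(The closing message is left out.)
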